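Set out the raised work board for the next job

TASK

Set out the raised wooden board, where front means the side nearest you and lines run square with the board: stand the steel cube squarely midway between the white dish and the blue file box, with the flat orange-red burr case centred on top of it. Stand the cream flux pot behind the dish and the yellow pot in front of the cube, both upright on the board, each directly in line with its neighbour and with a clear gap of about two centimetres. Leave the red-and-white rouge pot where it is.

Things in the scene. Friction and masses are not known exactly. Their poses are not given: they have to be found in the camera images.
- board: Fixed pale wooden board on feet at the left of the bench, flat top 65 mm above the bench. Its x points away from the robot to its back, its y to the left. Main part 150 mm (x from -50 to +100 mm) by 225 mm (y); a tongue 90 mm wide reaches on to x = -90 mm at the front. Origin: at bench level, below the midpoint between dish and file box. It may lie up to 0.12 rad askew; its place varies.
- dish: Fixed shallow round white ceramic dish, 58 mm across, 16 mm high, on the board either at its left or its right, centre 80 mm from the board's origin along the board's y. Origin: centre of its underside, 65 mm above the bench; axes parallel to the board's (x to the back).
- files: Fixed flat blue steel file box, 86 mm along the board's x, 47 mm along the board's y, 22 mm high, on the board on the side opposite the dish, 80 mm from the board's origin. Origin: centre of its underside; its own x runs along the board's y. (A sandblasting cabinet 330 mm high stands behind the middle of the bench, front at x = 0.57 for y -0.20 to 0.05: pass before it.)
- cube_mid (a point): Centre of the loose grey steel cube (dapping block), 36 mm on every edge, 0.25 to 0.47 kg; at the start on the bench at the right, turned up to 0.5 rad. Axes along its edges, z up.
- burrs_mid (a point): Centre of the loose flat round orange-red burr case, 36 mm across, 16 mm high, 50 g; on the bench at the right.
- flux_mid (a point): Centre (half-way up) of the loose round cream pot of flux paste, open at the top, straight-sided, 34 mm across, 42 mm high, 50 to 100 g; on the bench at the right. The cube, burr case, flux pot and yellow pot stand there in random order, centres at least 56 mm apart.
- yellow_mid (a point): Centre (half-way up) of the loose round yellow pot with screw lid, 36 mm high, 30 g; the lid is the upper 12 mm and 30 mm across, the body below it 26 mm across; on the bench at the right.
- rouge_mid (a point): Centre (half-way up) of a loose round red-and-white striped pot with a white lid, 40 mm across, 34 mm high, on the bench in front of the sandblasting cabinet; it stays where it is.

How it is judged:
At the end, for the whole second after the job is handed in: On the board, upright, released, at rest: cube within 13 mm of midway, square to 0.25 rad; burr case on it, off-centre under 10 mm; flux pot behind the dish, centres 52-80 mm apart, sideways under 15 mm; yellow pot before the cube, centres 41-67 mm apart, sideways under 18 mm (x of cube_mid in the frame of board between -0.013 and 0.013 m and y of cube_mid in the frame of board between -0.013 and 0.013 m and (angle between the x axis of board and the x axis of cube_mid, either way round below 0.25 rad or angle between the x axis of board and the y axis of cube_mid, either way round below 0.25 rad) and horizontal distance between burrs_mid and cube_mid below 0.01 m and x of flux_mid in the frame of dish between 0.052 and 0.08 m and y of flux_mid in the frame of dish between -0.015 and 0.015 m and horizontal distance between yellow_mid and cube_mid between 0.041 and 0.067 m and y of yellow_mid in the frame of board between -0.018 and 0.018 m and x of yellow_mid in the frame of board below -0.03 m and height (world z) of cube_mid between 0.077 and 0.089 m and angle between each of cube_mid, burrs_mid, flux_mid, yellow_mid's own z axis and vertical below 0.12 rad and linear speed of each of cube, burrs, flux, yellow below 0.02 m/s and height (world z) of burrs_mid between 0.103 and 0.115 m and height (world z) of flux_mid between 0.08 and 0.092 m and height (world z) of yellow_mid between 0.077 and 0.089 m); the robot touches nothing.
It fails at once if the rouge pot is moved more than 25 mm or tipped over (distance of rouge_mid from where it was at the start of the episode above 0.025 m or angle between rouge_mid's own z axis and vertical above 0.5 rad).
It also fails if it takes over 134 s, if anything falls off the work surface, if the arm or the gripper's body presses on something with over 40 N, if the wrist force passes 120 N, or if a joint passes its speed limit or range.

ROBOT

A 6-joint arm with a two-finger parallel gripper is mounted at the origin on a cart in front of the work surface, level with it; the furniture and walls round the work are solid. World frame = base frame: x ahead of the robot, y to its left, z up, the work surface at z = 0. Lengths are in m, angles in rad, forces in N, time in s.
With the tool pointing down it reaches from about 0.275 to 0.75 m from the base axis. Payload 10.2 kg.
Tool frame: the origin (TCP) lies midway between the tips of the shut fingers; the grasp point (between the pads) lies 19 mm behind it (env.hold_point_z is the distance from the TCP to the grasp point, in m); z points along the fingers, y is the line along which they close (so a half turn about z gives the same grasp; the last joint's range is limited). The gripper opens to 85 mm and grips with 20 to 120 N. Pads are 22 mm wide; open, the fingers measure 114 mm over their backs; the gripper's body (76 mm by 85 mm) begins 54 mm behind the grasp point. The pads swing forward as they close: fully open they stand 13 mm farther back than shut.
Start: joints at [0.894, 0.313, 1.498, -0, 1.331, -0.223], TCP at [0.23, 0.472, 0.231] pointing down, gripper open.
Joint ranges: [-2.94, 2.94], [-0.97, 2.17], [0.19, 2.56], [-1.23, 4.37], [0.02, 3.11], [-2.88, 2.88]. Speed limits (rad/s): [2.39, 2.39, 3.01, 3.14, 3.14, 3.14].

INTERFACE

Orientations are given as a unit quaternion [x, y, z, w].
In Python, from bench import env, kinematics, monitor, eyes, job gives the robot as it stands. The module is installed in compiled form; this text tells all that it offers. Calls block until the motion is done:
- env.reach(position, orientation): joint-space move of the TCP to a pose.
- env.movel(position, velocity=0.15, frame=None, guard=None): straight line of the TCP; frame=None keeps the orientation; velocity is the mean speed in m/s. With guard (N) it stops when the force on the tool has changed by that much, and returns True; else False.
- env.set_joints(angles): joint-space move.
- env.release() and env.close_gripper(effort=None): open the fingers fully, or close them until they stop; effort is the grip in N (None keeps the last).
- env.hold(seconds).
- kinematics.ik(position, orientation): joint angles nearest the present ones, or None.
- monitor.sense(): the state.
- eyes.grab_frame(name): name is "side" or "top" or "wrist"; returns a dict with "frame" (480x640x3 uint8, red, green, blue), "mtx" (3x3 intrinsics, pixels), "view" (4x4, takes a point from world to camera coordinates). Camera axes: x right, y down, z forward; pixel columns grow to the right and rows downward; lengths in m; the calibration is good to about 2 mm. A picture is of the moment at which its call begins. There is no depth.
A pose or a line that the arm cannot do raises env.MotionError and nothing moves.
- job.hand_in(): hands the job in; it is judged then, once.
The state is a dict: "clock": time; "joints": joint angles; "qvel": joint speeds; "joint_efforts": joint torques, N m; "position": TCP position; "ee_rot": TCP orientation; "contact_force": force on the tool from outside, world axes, zero at the start; "ft_torque": the same for the moment, N m; "finger_gap": opening from 0.0 (shut) to 1.0 (fully open); "gripper_force": force on a finger pad.
Only numpy, scipy, OpenCV 4.12 (cv2) and the standard library are available. Lean on these libraries where they do the work, as an engineer would, in place of code of your own. Each camera call takes 0.05 s, during which the arm holds its last target. There are 200 camera calls.

## Working session

There is one attempt and no reset: what is moved stays moved. The work goes in short steps, each a Python script; the robot and the scene stay as the last script left them, time stands still between calls to the robot, and variables do not carry over. Pictures are saved under pics/ and viewed, at most 14 in all, crops included, and the job is handed in when it is done.

```bash
mkdir -p pics; python3 - <<'E'
from bench import env, kinematics, monitor, eyes, job
import cv2,numpy as np
for n in("top","side"):
    f=eyes.grab_frame(n); cv2.imwrite(f"pics/{n}0.png",f["frame"][:,:,::-1]); print(n,f["mtx"].tolist(),np.round(f["view"],4).tolist())
s=monitor.sense(); print(s["clock"],s["ee_rot"],s["position"],s["finger_gap"],env.hold_point_z)
E
```

```text
top [[622.4595182974462, 0.0, 336.2868849754159], [0.0, 622.4595182974462, 235.0649052152066], [0.0, 0.0, 1.0]] [[-0.0051, -0.9997, 0.0227, 0.0486], [-0.9921, 0.0023, -0.1251, 0.4444], [0.125, -0.0232, -0.9919, 1.4091], [0.0, 0.0, 0.0, 1.0]]
side [[578.1514682248275, 0.0, 318.31400854640725], [0.0, 578.1514682248275, 244.50577095847498], [0.0, 0.0, 1.0]] [[0.9722, -0.234, 0.0052, -0.4313], [-0.2011, -0.8462, -0.4935, 0.1628], [0.1199, 0.4787, -0.8698, 1.1854], [0.0, 0.0, 0.0, 1.0]]
0.1 [ 2.24969811e-01  9.74365548e-01 -5.47118165e-04 -2.50818665e-04] [0.23002406 0.47166737 0.23078718] 0.9968153868438487 0.0187
```

View pics/top0.png

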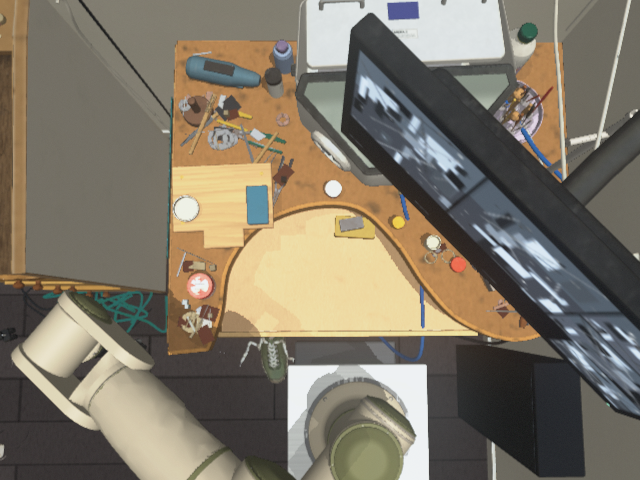

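View pics/side0.png

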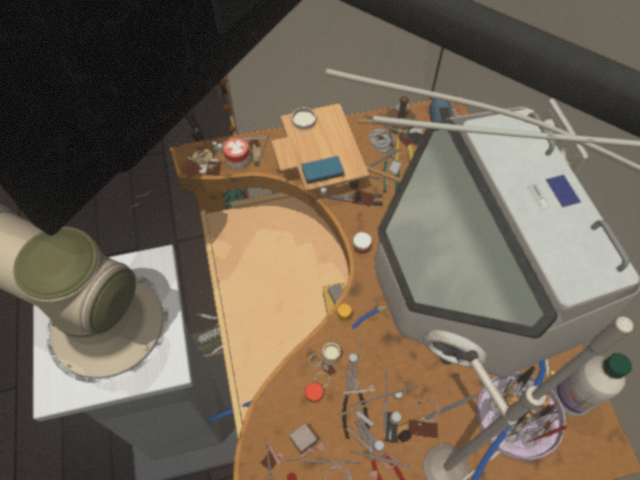

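The top view shows the dish at (186,209), the file box at (257,204), the white-lidded rouge pot at (333,188), the yellow pot at (398,222), the flux pot at (433,242) and the burr case at (458,264). The cube shows only in the side view, at (304,438), and the red-and-white item at left (200,286) is clutter. I'll enlarge both views next.

```bash
python3 - <<'E'
import cv2,numpy as np
a=cv2.imread("pics/top0.png");b=cv2.imread("pics/side0.png")
cv2.imwrite("pics/c1.png",cv2.resize(a[155:265,160:290],None,fx=5,fy=5,interpolation=cv2.INTER_CUBIC))
cv2.imwrite("pics/c2.png",cv2.resize(b[290:470,240:400],None,fx=3.3,fy=3.3,interpolation=cv2.INTER_CUBIC))
E
cat > h.py <<'E'
import numpy as np
K={"top":(622.4595,336.2869,235.0649),"side":(578.1515,318.3140,244.5058)}
V={"top":[[-0.0051,-0.9997,0.0227,0.0486],[-0.9921,0.0023,-0.1251,0.4444],[0.125,-0.0232,-0.9919,1.4091]],
"side":[[0.9722,-0.234,0.0052,-0.4313],[-0.2011,-0.8462,-0.4935,0.1628],[0.1199,0.4787,-0.8698,1.1854]]}
def at(k,V,u,v,z):
    V=np.array(V)[:3]; R,t=V[:,:3],V[:,3]; o=-R.T@t
    d=R.T@np.array([(u-k[1])/k[0],(v-k[2])/k[0],1]); return (o+d*(z-o[2])/d[2])[:2]
def P(n,u,v,z): return at(K[n],V[n],u,v,z)
E
python3 - <<'E'
from h import P
for a in [("top",186,209,.081),("top",257,204,.087),("top",333,188,.034),("side",362,242,.034),("top",398,222,.036),("side",344,311,.036),("top",433,242,.042),("side",332,352,.042),("top",458,264,.016),("side",314,392,.016),("side",304,436,.036)]: print(a,P(*a).round(4))
E
```

```text
('top', 186, 209, 0.081) [0.4969 0.3816]
('top', 257, 204, 0.087) [0.5069 0.2239]
('top', 333, 188, 0.034) [0.5537 0.0541]
('side', 362, 242, 0.034) [0.5517 0.0479]
('top', 398, 222, 0.036) [ 0.4735 -0.0953]
('side', 344, 311, 0.036) [ 0.4727 -0.099 ]
('top', 433, 242, 0.042) [ 0.4262 -0.1741]
('side', 332, 352, 0.042) [ 0.4275 -0.1786]
('top', 458, 264, 0.016) [ 0.3776 -0.2358]
('side', 314, 392, 0.016) [ 0.3775 -0.239 ]
('side', 304, 436, 0.036) [ 0.3404 -0.3177]
```

View pics/c1.png

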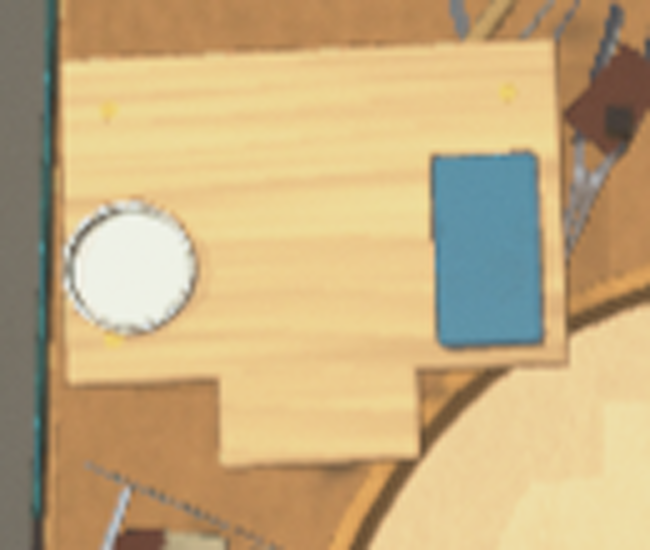

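View pics/c2.png

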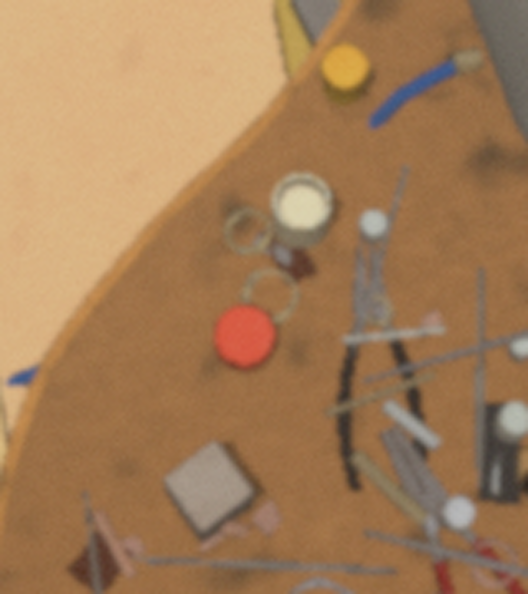

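Crop c1 puts the board's main corners at (62,62), (555,40), (567,362) and (68,383), with the dish at (130,267) and the file box corners between (432,156) and (543,341). Crop c2 puts the cube's top corners at (216,443), (257,486), (206,537) and (164,484), the yellow pot at (345,66), the flux pot at (302,203) and the burr case at (245,336).

```bash
python3 - <<'E'
from h import P
import numpy as np,cv2
from bench import eyes
T=lambda u,v,z:P("top",160+(u-2)/5,155+(v-2)/5,z)
S=lambda u,v,z:P("side",240+(u-1)/3.3,290+(v-1)/3.3,z)
# board frame points: x back, y left
A=np.array([[.1,.1125],[.1,-.1125],[-.05,-.1125],[-.05,.1125],[-.09,.045],[-.09,-.045],[0,.08],[.043,-.0565],[.043,-.1035],[-.043,-.1035],[-.043,-.0565]])
B=np.array([T(62,62,.065),T(555,40,.065),T(567,362,.065),T(68,383,.065),T(220,466,.065),T(418,457,.065),T(130,267,.081),T(432,156,.087),T(538,150,.087),T(543,341,.087),T(438,347,.087)])
a=A-A.mean(0);b=B-B.mean(0)
th=np.arctan2((a[:,0]*b[:,1]-a[:,1]*b[:,0]).sum(),(a*b).sum())
R=np.array([[np.cos(th),-np.sin(th)],[np.sin(th),np.cos(th)]]);t=B.mean(0)-R@A.mean(0)
print("board",t,th,"\n",((B-(A@R.T+t))*1000).round(1).tolist())
C=np.array([S(*p,.036) for p in[(216,443),(257,486),(206,537),(164,484)]])
print("cube",C.mean(0),[np.linalg.norm(C[i]-C[i-1]).round(4) for i in range(4)],[np.arctan2(*(C[i]-C[i-1])[::-1]).round(3) for i in range(4)])
print("yel",S(345,66,.036),"flux",S(302,203,.042),"burr",S(245,336,.016))
f=eyes.grab_frame("wrist");cv2.imwrite("pics/w0.png",f["frame"][:,:,::-1])
E
```

```text
board [0.50287926 0.30342267] 0.043361823931939464 
 [[-1.9, -1.1], [-1.4, 1.0], [0.6, 1.0], [1.3, -1.3], [0.8, -0.5], [0.7, 1.4], [-0.3, -0.8], [-0.3, -0.1], [0.4, -0.2], [0.3, 0.6], [-0.3, -0.1]]
cube [ 0.33911811 -0.31974792] [np.float64(0.0357), np.float64(0.0322), np.float64(0.0383), np.float64(0.0362)] [np.float64(0.425), np.float64(-1.028), np.float64(-2.608), np.float64(2.036)]
yel [ 0.47394568 -0.09640511] flux [ 0.42644946 -0.17669413] burr [ 0.37764163 -0.23803681]
```

View pics/w0.png

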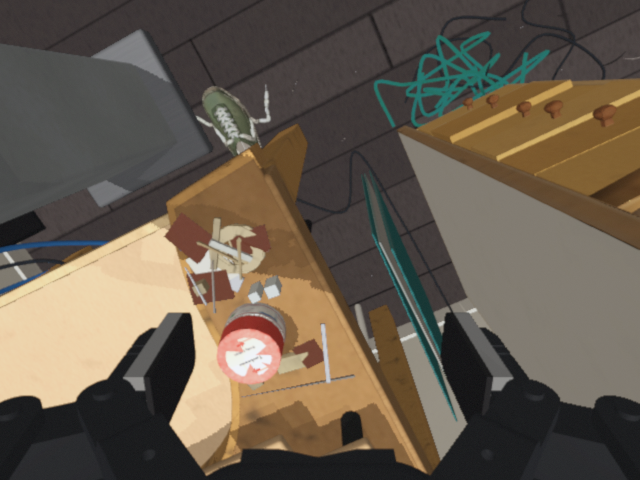

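The wrist view shows the striped clutter pot at (250,345) on the bench's left wing, and a tall grey cabinet beyond the bench's left edge, well away from the board. The board fit residuals are under 2 mm. I'll move the cube first.

```bash
cat > m.py <<'E'
from bench import env, kinematics, monitor, eyes, job
import numpy as np, cv2
from scipy.spatial.transform import Rotation as Ro
BT=np.array([.5029,.3034]);TH=.0434
def bw(x,y): c,s=np.cos(TH),np.sin(TH); return BT+[c*x-s*y,s*x+c*y]
def quat(phi): # tool down, finger line along world angle phi
    c,s=np.cos(phi),np.sin(phi)
    return Ro.from_matrix(np.array([[-s,c,0],[c,s,0],[0,0,-1]]).T.T).as_quat()
def go(xy,z,phi):
    best=None
    for k in(-1,0,1):
        q=kinematics.ik([*xy,z],quat(phi+k*np.pi))
        if q is not None and(best is None or abs(q[5])<abs(best[5])): best=q
    env.set_joints(best); return
def st(t): s=monitor.sense(); print(t,round(s["clock"],1),np.round(s["position"],4),"gap",round(s["finger_gap"],3),"F",round(s["gripper_force"],1) if np.isscalar(s["gripper_force"]) else s["gripper_force"],np.round(s["contact_force"],1))
ZT=.22; VIA=np.array([.38,.1])
def pick(xy,z,phi,effort):
    env.release(); go(xy,ZT,phi); st("above")
    env.movel([*xy,z+.03],.25); env.movel([*xy,z],.08)
    env.close_gripper(effort); st("closed"); env.movel([*xy,ZT],.25); st("lifted")
def place(xy,z,phi,v=.03):
    go(VIA,ZT+.02,phi); go(xy,ZT,phi); env.movel([*xy,z+.012],.2)
    print("guard",env.movel([*xy,z-.003],v,guard=4)); st("down")
    env.release(); st("open"); env.movel([*xy,ZT],.2)
def snap(n,f): 
    g=eyes.grab_frame(n); cv2.imwrite(f"pics/{f}.png",g["frame"][:,:,::-1]); return g
E
python3 - <<'E'
from m import *
go(VIA,.24,.49); st("via")
pick([.339,-.3195],.008,.49,60)
place(bw(0,0),.065+.008,TH)
snap("top","top1")
E
```

```text
via 1.6 [0.38   0.1005 0.24  ] gap 0.999 F 0.0 [-0.5 -0.4  0. ]
above 3.4 [ 0.3395 -0.3188  0.2201] gap 0.999 F 0.0 [-0.9 -0.3 -0.1]
closed 5.3 [ 0.3392 -0.3197  0.0086] gap 0.421 F 57.9 [-0.5  1.7  6.2]
lifted 6.3 [ 0.3386 -0.3189  0.2186] gap 0.416 F 58.0 [ 0.1  0.3 -4.4]
guard True
down 10.1 [0.5031 0.3035 0.0736] gap 0.419 F 59.0 [-0.7 -2.4  5.6]
open 10.6 [0.5025 0.3032 0.0726] gap 1.002 F 0.0 [-0.7 -0.1  0.2]
```

```bash
python3 - <<'E'
from m import *
pick([.3775,-.2375],.002,-.667,25)
go(VIA,.24,TH)
snap("top","top2"); a=cv2.imread("pics/top2.png")
cv2.imwrite("pics/c3.png",cv2.resize(a[155:265,160:290],None,fx=5,fy=5,interpolation=cv2.INTER_CUBIC))
E
```

```text
above 13.8 [ 0.3779 -0.2371  0.22  ] gap 0.999 F 0.0 [ 0.1 -0.4 -0.7]
closed 15.7 [ 0.3777 -0.2376  0.0024] gap 0.393 F 24.4 [-1.   1.1  5.7]
lifted 16.8 [ 0.3771 -0.2371  0.2189] gap 0.39 F 25.0 [-0.3 -0.1 -0.7]
```

View pics/c3.png

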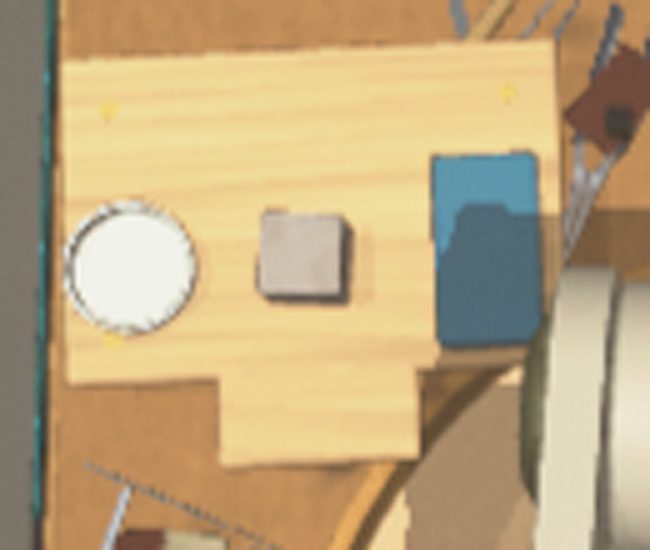

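The cube stands square enough on the board, its top centred at crop (302,255). The burr case is held, so I'll place it over the measured cube centre and then move the flux pot.

```bash
python3 - <<'E'
from m import *
from h import P
c=P("top",160+300/5,155+253/5,.101); print("cube",c,"want",bw(0,0))
t=.5*(c+bw(0,0))
place(t,.101+.002,TH)
pick([.4264,-.1755],.012,-.667,25)
place(bw(.066,.08),.065+.012,np.pi/4+TH)
E
```

```text
cube [0.50094635 0.30329063] want [0.5029 0.3034]
guard True
down 20.4 [0.5022 0.3034 0.1033] gap 0.393 F 25.6 [ 0.3 -0.6  3.8]
open 20.9 [0.5018 0.3033 0.1028] gap 1.003 F 0.0 [-0.2  0.2 -0.1]
above 23.7 [ 0.4267 -0.175   0.22  ] gap 0.998 F 0.0 [-0.1  0.3  0.5]
closed 25.6 [ 0.4265 -0.1756  0.0123] gap 0.387 F 25.1 [-1.6  0.8  5.3]
lifted 26.6 [ 0.4259 -0.1752  0.2187] gap 0.39 F 24.9 [ 0.2 -0.2 -1. ]
guard True
down 30.2 [0.5655 0.3863 0.0772] gap 0.387 F 25.5 [-0.8  0.9  4. ]
open 30.7 [0.5652 0.3861 0.0766] gap 0.997 F 0.0 [ 0.2  0.2 -0.7]
```

```bash
python3 - <<'E'
from m import *
pick([.4737,-.096],.009,-.667,25)
place(bw(-.055,0),.065+.009,1.35)
go(VIA,.24,TH); snap("top","top4"); snap("side","side4")
a=cv2.imread("pics/top4.png")[155:265,160:290];b=cv2.imread("pics/side4.png")[90:200,260:390]
cv2.imwrite("pics/c4.png",cv2.resize(np.hstack([a,b]),(780,330),interpolation=cv2.INTER_CUBIC))
E
```

```text
above 33.6 [ 0.4741 -0.0955  0.22  ] gap 1.0 F 0.0 [0.  0.6 0.5]
closed 35.6 [ 0.4738 -0.096   0.0092] gap 0.319 F 24.5 [-0.4 -0.2  3.1]
lifted 36.5 [ 0.4732 -0.0958  0.2187] gap 0.317 F 24.7 [0.1 0.2 0. ]
guard True
down 40.1 [0.4482 0.3013 0.074 ] gap 0.318 F 24.6 [0.6 1.6 1.9]
open 40.7 [0.4478 0.3009 0.0738] gap 1.001 F 0.0 [-0.7  0.2 -0.6]
```

View pics/c4.png

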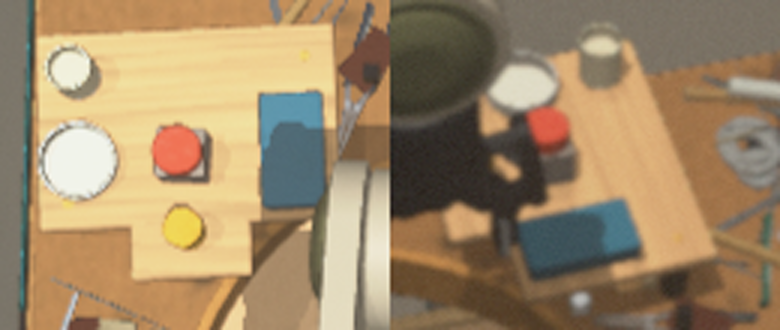

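All four pieces stand upright. In the top crop the flux pot is at (69,67), the burr case at (177,150) and the yellow pot at (183,228). I'll check these numerically and hand in if they fit.

```bash
python3 - <<'E'
from m import *
from h import P
c,s=np.cos(TH),np.sin(TH)
g={}
for n,u,v,z in[("burr",177,150,.117),("flux",69,67,.107),("yel",183,228,.101)]:
    d=P("top",160+(u-1)/3,155+(v-1)/3,z)-BT; g[n]=np.array([c*d[0]+s*d[1],-s*d[0]+c*d[1]]); print(n,g[n].round(4))
f,y,b=g["flux"],g["yel"],g["burr"]
if .055<f[0]<.077 and abs(f[1]-.08)<.012 and .044<-y[0]<.064 and abs(y[1])<.014 and np.hypot(*b)<.008:
    env.hold(.5); print(job.hand_in())
st("end")
E
```

```text
burr [-0.0027  0.0003]
flux [0.0641 0.0789]
yel [-0.0574 -0.0001]
the job is handed in; nothing more can be done
None
the job is handed in; nothing more can be done
```

The job is handed in: the cube with the burr case on top, the flux pot and the yellow pot are all set out on the board, each placed within about 3 mm of its target by my final camera check; the verdict was not shown, and I did not re-measure the rouge pot, though nothing was moved near it.

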